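Snap the tube rotor onto the mini centrifuge and close its lid

ROBOT

A 6-joint arm with a two-finger parallel gripper is mounted at the origin on a cart in front of the work surface, level with it; the furniture and walls round the work are solid. World frame = base frame: x ahead of the robot, y to its left, z up, the work surface at z = 0. Lengths are in m, angles in degrees, forces in N, time in s.
With the tool pointing down it reaches from about 0.275 to 1 m from the base axis. Payload 8.4 kg.
Tool frame: the origin (TCP) lies midway between the tips of the shut fingers; the grasp point (between the pads) lies 19 mm behind it (robot.hold_point_z is the distance from the TCP to the grasp point, in m); z points along the fingers, y is the line along which they close (so a half turn about z gives the same grasp; the last joint's range is limited). The gripper opens to 85 mm and grips with 20 to 120 N. Pads are 22 mm wide; open, the fingers measure 114 mm over their backs; the gripper's body (76 mm by 85 mm) begins 54 mm behind the grasp point. The pads swing forward as they close: fully open they stand 13 mm farther back than shut.
Start: joints at [64.893, 20.225, 93.587, -0, 66.188, -0.138], TCP at [0.264, 0.567, 0.231] pointing down, gripper open.
Joint ranges: [-150.9, 150.9], [-52.94, 120.26], [3.33, 152.33], [-74.26, 254.26], [0, 154.13], [-172.89, 172.89]. Speed limits (degrees/s): [127.2, 127.2, 159.86, 180, 180, 180].

INTERFACE

Orientations are given as a 3x3 rotation matrix whose columns are the frame's x, y, z axes.
In Python, from station import robot gives the robot as it stands.
- The arm moves only by the tool carry_out, never from a script. Its argument "series" is a list that holds one entry, the list of rows, each a list of 5 numbers: the shift along the world's x, y, z normalised to -1 to 1, where 1 is 0.1 m, then the turn about the world's z normalised to -1 to 1, where 1 is 6 degrees, then the closure, from -1 (fully open) to 1 (shut). In form: [[[dx, dy, dz, turn, claw], ...]]. A call has 1 to 5 rows; each row shifts and turns the commanded pose from where the row before left it; what a row does not reach is not made up. A row lasts 1/10 s, in which the tool goes at most 50 mm and 8.59 degrees, less where a joint would pass 70% of its speed; a pose out of reach is approached as far as the arm can. A call with a number of a shift or a turn outside -1 to 1 is refused whole. A call with a gripper value outside its range is refused whole. The fingers move at their own pace and stop on an object; "squeeze" is the grip in N (left out, the last holds). Time passes only in rows, so rows that do not move let the fingers close. It gives the time, the measured TCP pose, the force, the opening and the grip force at its end, in the units of the state.
- robot.sense(): the state, without advancing time (a new reading comes with each control period).
- robot.capture(name): name is "scene" or "top" or "wrist"; returns a dict with "pixels" (480x640x3 uint8, red, green, blue), "fx", "fy", "cx", "cy" (pixels), "cam_to_world" (4x4, takes a point from camera to world coordinates). Camera axes: x right, y down, z forward; pixel columns grow to the right and rows downward; lengths in m; the calibration is good to about 2 mm. A picture is of the moment at which its call begins. There is no depth.
- robot.job_done(): hands the job in; it is judged then, once.
The state is a dict: "t": time; "joints": joint angles; "joint_velocities": joint speeds; "effort": joint torques, N m; "tcp_pos": TCP position; "orientation": TCP orientation; "contact_force": force on the tool from outside, world axes, zero at the start; "wrist_torque": the same for the moment, N m; "gripper_width": finger opening in m; "finger_force": force on a finger pad.
Only numpy, scipy, OpenCV 4.12 (cv2) and the standard library are available. Lean on these libraries where they do the work, as an engineer would, in place of code of your own. Each camera call takes 0.05 s, during which the arm holds its last target. There are 200 camera calls.

TASK

Get the small round centrifuge at the front of the table ready for micro tubes: put the round tube rotor onto its spindle and push it straight down until it clicks past the sprung balls and sits home on the shoulder, without ramming it, then close the clear lid all the way. Leave the oblong strip rotor and the other things lying about where they are.

Things in the scene. Friction and masses are not known exactly. Their poses are not given: they have to be found in the camera images.
- mini_centrifuge: Small round white centrifuge, 152 mm across, deck 55 mm high, fixed; place and yaw vary. Origin on the table under the spindle axis, z up; its front (rocker switch) looks along its own -x, the lid is hinged at the back (+x). In the middle an open bowl 100 mm across, floor 24 mm above the table, with an upright steel spindle.
- spindle_seat (a point): Centre of the spindle's shoulder, 32 mm above the table: a flange 34 mm across on which the rotor's hub sits when home (rotor origin at this point). Above it the shaft is 14 mm thick; three steel balls sprung outward stand 2.5 mm proud of it, 15.7 mm above this point.
- spindle_tip (a point): Top of the spindle's coned nose, 28.5 mm above the shoulder (60.5 mm above the table), 8 mm across here, widening to 14 mm within 4.5 mm.
- tube_rotor: Round rotor, 86 mm across, 56 mm high, 0.08 to 0.15 kg, loose on the table right way up: grey ring of eight slanted tube pockets (up to 24 mm high) round an aluminium hub. Origin at the centre of the hub's underside, z up. Bore 15.5 mm, flared to 20.5 mm in its lowest 3 mm, a groove 13 to 19 mm up; no keyway, any yaw fits.
- tube_rotor_knob (a point): On the tube rotor's axis, 46 mm above its origin: middle of its ribbed grip knob, 22 mm across, 37 to 54 mm above the origin; hold it here (hub no wider down to 20 mm). Set on the spindle the rotor first rests on the balls, 16.5 mm above home; about 10 N down (under 15) takes it past them, the resistance falls off and the balls snap into its groove at home. Pushing with over 60 N is ramming.
- strip_rotor: The other rotor, to be left alone: same hub and knob, but an oblong body, about 72 by 84 mm, with two straight rows of eight small wells. Origin at the centre of the hub's underside. One rotor stands left, the other right of the machine; which is where varies.
- lid (a joint): Angle of the lid in rad: 0 closed; 1.6 to 1.8 at the start (open, leaning a little back); stop at 1.85. A stiff hinge: it stays where it is left; 1 to 2 N at the tab moves it. It cannot close over a rotor that is not home.
- lid_hinge (a point): Middle of the lid's hinge pin, 57 mm above the table and 80 mm behind the spindle axis; the pin runs along the machine's y.
- lid_tab (a point): Centre of the ribbed outer face of the lid's finger tab, 162 mm from the hinge, 8 mm out of the lid's under plane. Tab 34 mm wide, 8 mm thick, its end 169 mm from the hinge, 23 mm beyond the dome. Lid shut: this face looks up, 65 mm above the table. Lid upright: it looks away from the robot, the tab on top. The clear dome (126 mm across) rises 42 mm on the same side.
- marker: Tube marker pen, 132 mm long, lying behind and right of the machine; leave it. Origin at its middle, underside.
- tape_roll: Roll of surgical tape, 58 mm across, 25 mm high, lying flat behind on the right; leave it. Origin at the centre of its underside.
- syringe: Capped syringe, 119 mm long, 18 mm thick, lying at the far left; leave it. Origin at its middle, underside.

How it is judged (in metres and radians):
On the way, in this order (a step that is already met when the one before it is completed fails the run):
1. the tube rotor has clicked home on the spindle's shoulder, upright (z of tube_rotor in the frame of spindle_seat between -0.002 and 0.002 m and horizontal distance between tube_rotor and spindle_seat below 0.002 m and angle between tube_rotor's own z axis and vertical below 0.05 rad), for 0.2 s.
2. then the lid is closed (value of joint lid below 0.04 rad), for 0.2 s.
At the end, for the whole second after the job is handed in: The tube rotor sits on the spindle's shoulder (origin within 2 mm in height and 2 mm sideways of spindle_seat, upright within 0.05 rad) and is at rest; the lid is closed (below 0.04 rad, 6 mm at the tab); strip rotor, marker, tape and syringe lie within 30 mm of where they were (all of step 1 and linear speed of tube_rotor below 0.02 m/s and value of joint lid below 0.04 rad and distance of each of strip_rotor, marker, tape_roll, syringe from where it was at the start of the episode below 0.03 m); the robot touches nothing.
It fails at once if the strip rotor or another thing on the table was moved by more than 30 mm (distance of any of strip_rotor, marker, tape_roll, syringe from where it was at the start of the episode above 0.03 m).
It fails at once if the strip rotor was knocked over (angle between strip_rotor's own z axis and vertical above 0.5 rad).
It fails at once if the rotor was rammed onto the machine (more than 60 N) (contact force between tube_rotor and mini_centrifuge above 60 N).
It also fails if it takes over 58 s, if anything falls off the work surface, if the arm or the gripper's body presses on something with over 40 N, if the wrist force passes 120 N, or if a joint passes its speed limit or range.

## Working session

There is one attempt and no reset: what is moved stays moved. The work goes in short steps, Python scripts to look and compute and a tool call to move; the robot and the scene stay as the last step left them, time stands still between calls to the robot, and variables do not carry over. Pictures are saved under pics/ and viewed, at most 13 in all, crops included, and the job is handed in when it is done.

Besides the shell and the picture viewer there is one more tool, called after "Emit:" by a JSON object that holds its "fn" and its "kwargs". carry_out: Moves the arm, as the interface text tells. Its arguments: {"type":"object","properties":{"series":{"type":"array","items":{"type":"array","items":{"type":"array","items":{"type":"number"}}}},"squeeze":{"type":"number"}},"required":["series"]}

```bash
mkdir -p pics; python3 - <<'E'
from station import robot
import cv2,json
for n in ("scene","top","wrist"):
    c=robot.capture(n); cv2.imwrite(f"pics/{n}0.png",c["pixels"][:,:,::-1]); print(n,c["fx"],c["cx"],c["cy"],c["cam_to_world"])
s=robot.sense(); print(s["t"],s["tcp_pos"],s["orientation"],s["gripper_width"],robot.hold_point_z)
E
```

```text
scene 502.25849547448865 311.4301595676926 247.44947198357622 [[ 0.50778587 -0.57439526  0.64204641 -0.19852676]
 [-0.86140597 -0.34852378  0.36947386 -0.39924967]
 [ 0.01154441 -0.74067622 -0.67176295  0.8442232 ]
 [ 0.          0.          0.          1.        ]]
top 548.971702086637 321.4140529287643 241.51498140603243 [[-0.02258122 -0.99899912  0.03861155  0.48038697]
 [-0.99951109  0.02172366 -0.02248711  0.02896096]
 [ 0.02162582 -0.03910046 -0.99900124  1.20014655]
 [ 0.          0.          0.          1.        ]]
wrist 340.1810005008034 314.83684729643437 239.53075678481196 [[ 4.22338285e-01  8.75548945e-01  2.34615468e-01  2.04932729e-01]
 [ 9.06437906e-01 -4.07707741e-01 -1.10203087e-01  5.94967780e-01]
 [-8.33654031e-04  2.59207336e-01 -9.65821340e-01  3.72722910e-01]
 [ 0.00000000e+00  0.00000000e+00  0.00000000e+00  1.00000000e+00]]
0.15 [0.2636628  0.56625857 0.23071433] [[-9.06534273e-01  4.22131959e-01 -4.69927247e-04]
 [ 4.22132221e-01  9.06533734e-01 -9.88491696e-04]
 [ 8.73096562e-06 -1.09447303e-03 -9.99999401e-01]] 0.0853613266094274 0.0187
```

View pics/top0.png

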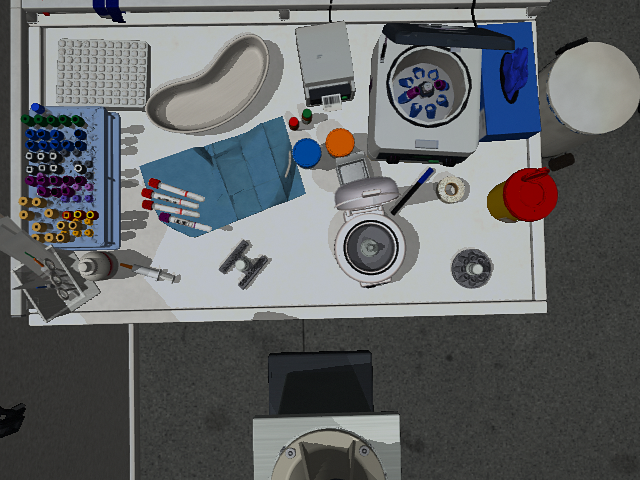

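View pics/scene0.png

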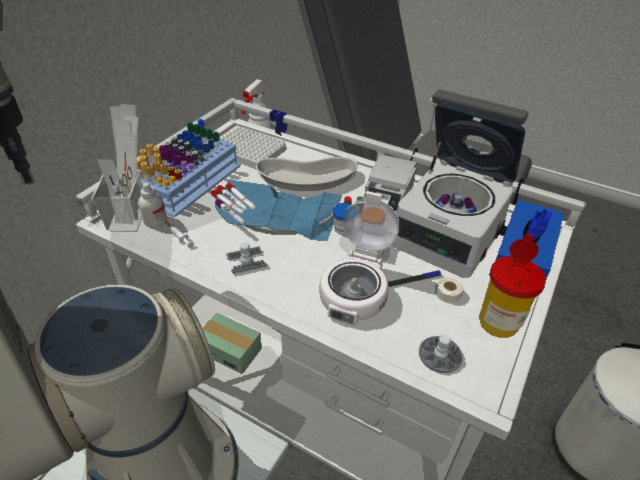

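The top view shows the tube rotor at about (472,268), right of the machine. The machine centre is near (371,247), the lid is open at the back with its tab near (353,163), and the strip rotor is on the left at (245,263).

```bash
cat > h.py <<'E'
from station import robot
import cv2, numpy as np
def ray(c,u,v,z):
    M=c["cam_to_world"]; d=M[:3,:3]@np.array([(u-c["cx"])/c["fx"],(v-c["cy"])/c["fy"],1]); o=M[:3,3]
    return o+d*(z-o[2])/d[2]
def proj(c,p):
    M=c["cam_to_world"]; q=M[:3,:3].T@(np.array(p)-M[:3,3]); return c["fx"]*q[0]/q[2]+c["cx"],c["fy"]*q[1]/q[2]+c["cy"]
def two(c1,p1,c2,p2):
    A=[];b=[]
    for c,(u,v) in((c1,p1),(c2,p2)):
        M=c["cam_to_world"];d=M[:3,:3]@np.array([(u-c["cx"])/c["fx"],(v-c["cy"])/c["fy"],1]);d/=np.linalg.norm(d)
        P=np.eye(3)-np.outer(d,d);A.append(P);b.append(P@M[:3,3])
    return np.linalg.solve(sum(A),sum(b))
E
python3 - <<'E'
from h import *
c=robot.capture("top"); im=c["pixels"][:,:,::-1]; s=robot.capture("scene")["pixels"][:,:,::-1]
a=cv2.resize(im[140:300,320:500],None,fx=3.3,fy=3.3,interpolation=2)
b=cv2.resize(s[180:380,310:470],None,fx=2.6,fy=2.6,interpolation=2)
H=max(a.shape[0],b.shape[0]); 
cv2.imwrite("pics/crop.png",cv2.resize(a,None,fx=1.2,fy=0.92) if 0 else a)
# white machine blob and dark rotor blob
g=cv2.cvtColor(im,6)
for thr in (90,110,130):
  m=(g<thr).astype(np.uint8); m[:,:435]=0; m[:240]=0; m[292:]=0;m[:,510:]=0
  n,l,st,ce=cv2.connectedComponentsWithStats(m); i=1+st[1:,4].argmax()
  cs,_=cv2.findContours((l==i).astype(np.uint8),0,2); k=cv2.convexHull(max(cs,key=len)); print(thr,st[i],cv2.fitEllipse(k),ray(c,*cv2.fitEllipse(k)[0],.02))
print("table pix", proj(c,[.4,-.05,.055]))
E
```

```text
90 [452 249  39  39 924] ((471.0179748535156, 268.1759338378906), (39.21731948852539, 39.485774993896484), 120.17962646484375) [ 0.46134006 -0.31952446  0.02      ]
110 [ 451  249   41   40 1132] ((471.07257080078125, 268.3016357421875), (39.545223236083984, 40.164817810058594), 115.71195983886719) [ 0.46106622 -0.31963407  0.02      ]
130 [ 451  249   43   40 1222] ((471.89501953125, 268.1323547363281), (40.02939987182617, 41.970516204833984), 83.90623474121094) [ 0.46139061 -0.32143372  0.02      ]
table pix (np.float64(348.3049218035721), np.float64(300.78379387732855))
```

View pics/crop.png

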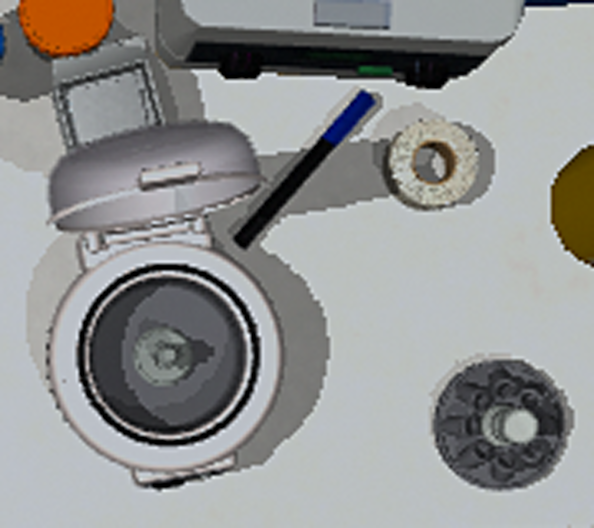

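```bash
python3 - <<'E'
from h import *
c=robot.capture("top"); im=c["pixels"]; g=cv2.cvtColor(im,7)
m=(g<40).astype(np.uint8); m[:,:335]=0;m[:,410:]=0;m[:215]=0;m[280:]=0
cs,_=cv2.findContours(m,0,1); k=cv2.convexHull(np.vstack([x for x in cs if len(x)>10])); e=cv2.fitEllipse(k)
print("ring",e,ray(c,*e[0],.055), e[1][0]/c["fx"]*1.145)
print("tip",ray(c,320+166/3.3,140+354/3.3,.0605),"knob",ray(c,320+518/3.3,140+426/3.3,.054))
print("front",ray(c,320+185/3.3,140+475/3.3,.04),"hinge",ray(c,320+147/3.3,140+240/3.3,.06),"tab",ray(c,320+172/3.3,140+176/3.3,.215))
s=robot.sense();print(s["contact_force"])
E
```

```text
ring ((370.431884765625, 247.1499786376953), (54.40268325805664, 54.768455505371094), 163.0844268798828) [ 0.51062762 -0.09905887  0.055     ] 0.1134686398109538
tip [ 0.51023281 -0.09816865  0.0605    ] knob [ 0.45968532 -0.3219849   0.054     ]
front [ 0.43300195 -0.11062642  0.04      ] hinge [ 0.58260102 -0.08806696  0.06      ] tab [ 0.60353874 -0.0867654   0.215     ]
[-0.28660608 -0.16332975 -1.1134196 ]
```

The rotor is at about (0.4605, -0.3205), the spindle at (0.5105, -0.0985), and the machine's yaw is about 8.6°. Next I'll move above the rotor.

Emit:
{"fn": "carry_out", "kwargs": {"series": [[[0.1, -0.44, 0, 0, -1], [0.1, -0.44, 0, 0, -1], [0.1, -0.44, 0, 0, -1], [0.1, -0.44, 0, 0, -1], [0.1, -0.44, 0, 0, -1]]], "squeeze": 50}}

```text
t: 0.8
tcp_pos: [0.3138, 0.3449, 0.2313]
orientation: [[-0.907, 0.422, 0.0], [0.422, 0.907, 0.0], [-0.0, 0.0, -1.0]]
contact_force: [0.5, -0.6, -0.1]
gripper_width: 0.0854
finger_force: 0.0
```

Emit:
{"fn": "carry_out", "kwargs": {"series": [[[0.1, -0.44, 0, 0, -1], [0.1, -0.44, 0, 0, -1], [0.1, -0.44, 0, 0, -1], [0.1, -0.44, 0, 0, -1], [0.1, -0.44, 0, 0, -1]]]}}

```text
t: 1.3
tcp_pos: [0.3639, 0.1249, 0.2316]
orientation: [[-0.907, 0.422, 0.001], [0.422, 0.907, 0.0], [-0.001, 0.001, -1.0]]
contact_force: [1.3, 0.7, -0.2]
gripper_width: 0.0852
finger_force: 0.0
```

Emit:
{"fn": "carry_out", "kwargs": {"series": [[[0.1, -0.44, 0, 0, -1], [0.1, -0.44, 0, 0, -1], [0.1, -0.44, 0, 0, -1], [0.1, -0.44, 0, 0, -1], [0.1, -0.44, 0, 0, -1]]]}}

```text
t: 1.8
tcp_pos: [0.4139, -0.0954, 0.2316]
orientation: [[-0.906, 0.422, 0.001], [0.422, 0.906, -0.0], [-0.001, 0.0, -1.0]]
contact_force: [0.2, 0.4, -0.0]
gripper_width: 0.0855
finger_force: 0.0
```

Emit:
{"fn": "carry_out", "kwargs": {"series": [[[0.1, -0.44, 0, 0, -1], [0.1, -0.44, 0, 0, -1], [0.1, -0.44, 0, 0, -1], [0.1, -0.44, 0, 0, -1], [0, 0, 0, 0, -1]]]}}

```text
t: 2.3
tcp_pos: [0.455, -0.2742, 0.2314]
orientation: [[-0.905, 0.425, 0.002], [0.425, 0.905, -0.002], [-0.002, -0.001, -1.0]]
contact_force: [-0.2, 1.0, 0.4]
gripper_width: 0.0854
finger_force: 0.0
```

```bash
python3 - <<'E'
from h import *
c=robot.capture("wrist"); im=c["pixels"][:,:,::-1].copy()
for p in([.4605,-.3205,.054],[.4605,-.3205,.02]):
  u,v=proj(c,p);print(u,v);cv2.drawMarker(im,(int(u),int(v)),(0,0,255),0,12)
cv2.imwrite("pics/w1.png",im); print(robot.sense()["tcp_pos"])
E
```

```text
273.22240880675383 243.36089002664934
276.9968259596176 234.7243617716855
[ 0.45402158 -0.2716254   0.23100007]
```

View pics/w1.png

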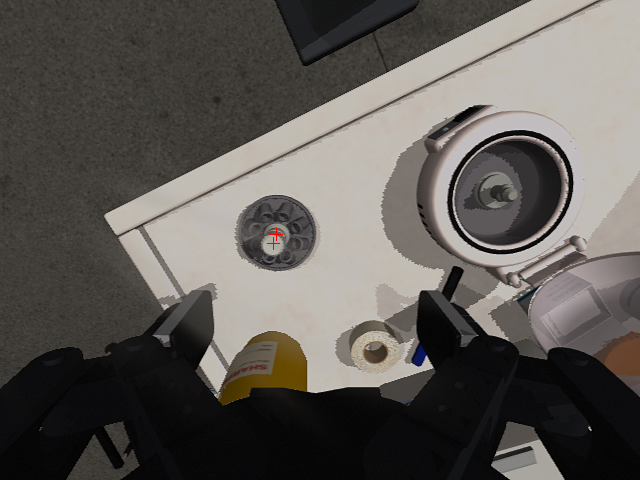

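The wrist view shows the rotor near (277,233), with the knob top near (274,240). The machine ring is near (512,189), the spindle tip is near (508,195), and the tape is clear of the path.

```bash
python3 - <<'E'
from h import *
c=robot.capture("wrist"); g=cv2.cvtColor(c["pixels"],7)
def hull(m,mn=10):
    cs,_=cv2.findContours(m,0,1); return cv2.fitEllipse(cv2.convexHull(np.vstack([x for x in cs if len(x)>mn])))
k=np.zeros_like(g);k[185:280,228:325]=1
e=hull(((g<95)*k).astype(np.uint8));print("rotor",e,ray(c,*e[0],.02))
k[:]=0;k[215:262,252:296]=1
e=hull(((g>150)*k).astype(np.uint8));print("knob",e,ray(c,*e[0],.054))
k[:]=0;k[120:262,440:582]=1; cv2.circle(k,(512,189),70,0,-1) if 0 else None
m=((g<35)*k).astype(np.uint8);e=hull(m,15);print("ring",e,ray(c,*e[0],.055))
print("tip",ray(c,509,195,.0605))
E
```

```text
rotor ((275.1190490722656, 234.78140258789062), (75.53299713134766, 76.91348266601562), 96.25666046142578) [ 0.45831108 -0.3192978   0.02      ]
knob ((273.0611267089844, 242.37786865234375), (19.86264991760254, 31.72893714904785), 32.648338317871094) [ 0.45819881 -0.31719863  0.054     ]
ring ((497.25860595703125, 183.8723907470703), (131.84718322753906, 149.91839599609375), 135.8454132080078) [ 0.49621168 -0.10318116  0.055     ]
tip [ 0.50884002 -0.09886104  0.0605    ]
```

Emit:
{"fn": "carry_out", "kwargs": {"series": [[[0.055, -0.24, 0, 0, -1], [0, -0.24, 0, 0, -1], [0, 0, -0.45, 0, -1], [0, 0, -0.45, 0, -1], [0, 0, -0.45, 0, -1]]]}}

```text
t: 2.9
tcp_pos: [0.4593, -0.3161, 0.0955]
orientation: [[-0.907, 0.421, 0.001], [0.421, 0.907, -0.0], [-0.001, 0.0, -1.0]]
contact_force: [0.6, -1.4, -0.2]
gripper_width: 0.0856
finger_force: 0.0
```

Emit:
{"fn": "carry_out", "kwargs": {"series": [[[0, 0, -0.25, 0, -1], [0, 0, -0.22, 0, -1], [0, 0, -0.2, 0, -1], [0, 0, 0, 0, -1], [0, 0, 0, 0, -1]]]}}

```text
t: 3.4
tcp_pos: [0.4593, -0.3164, 0.0297]
orientation: [[-0.907, 0.421, -0.001], [0.421, 0.907, 0.0], [0.001, 0.0, -1.0]]
contact_force: [-0.0, 0.1, -1.1]
gripper_width: 0.0848
finger_force: 0.0
```

Emit:
{"fn": "carry_out", "kwargs": {"series": [[[0, -0.034, 0, 0, -1], [0, 0, 0, 0, 0], [0, 0, 0, 0, 0.2], [0, 0, 0, 0, 1], [0, 0, 0, 0, 1]]]}}

```text
t: 3.9
tcp_pos: [0.4594, -0.3209, 0.0295]
orientation: [[-0.906, 0.422, 0.0], [0.422, 0.906, -0.0], [-0.0, -0.0, -1.0]]
contact_force: [-0.1, 0.0, 0.5]
gripper_width: 0.0279
finger_force: 0.0
```

Emit:
{"fn": "carry_out", "kwargs": {"series": [[[0, 0, 0, 0, 1], [0, 0, 0, 0, 1], [0, 0, 0, 0, 1], [0, 0, 0, 0, 1], [0, 0, 0, 0, 1]]]}}

```text
t: 4.4
tcp_pos: [0.4594, -0.3209, 0.0294]
orientation: [[-0.907, 0.422, 0.0], [0.422, 0.907, -0.0], [-0.0, -0.0, -1.0]]
contact_force: [-0.5, -0.1, 3.5]
gripper_width: 0.0205
finger_force: 48.8
```

Emit:
{"fn": "carry_out", "kwargs": {"series": [[[0, 0, 0.2, 0, 1], [0, 0, 0.4, 0, 1], [0, 0, 0.4, 0, 1], [0, 0, 0.2, 0, 1], [0, 0, 0, 0, 1]]]}}

```text
t: 4.9
tcp_pos: [0.4609, -0.3218, 0.1521]
orientation: [[-0.907, 0.422, 0.004], [0.422, 0.907, -0.003], [-0.005, -0.001, -1.0]]
contact_force: [0.4, -0.5, -1.3]
gripper_width: 0.0203
finger_force: 49.2
```

Emit:
{"fn": "carry_out", "kwargs": {"series": [[[0.1, 0.4, 0, 0, 1], [0.1, 0.4, 0, 0, 1], [0.1, 0.4, 0, 0, 1], [0.1, 0.4, 0, 0, 1], [0.05, 0.2, 0, 0, 1]]]}}

```text
t: 5.4
tcp_pos: [0.5036, -0.1378, 0.1475]
orientation: [[-0.907, 0.421, -0.003], [0.421, 0.907, 0.001], [0.003, 0.0, -1.0]]
contact_force: [0.5, -0.4, -1.2]
gripper_width: 0.0207
finger_force: 49.4
```

Emit:
{"fn": "carry_out", "kwargs": {"series": [[[0.05, 0.2, 0, 0, 1], [0, 0.2, 0, 0, 1], [0, 0, 0, 0, 1], [0, 0, 0, 0, 1], [0, 0, 0, 0, 1]]]}}

```text
t: 5.9
tcp_pos: [0.5089, -0.1013, 0.1486]
orientation: [[-0.906, 0.422, -0.001], [0.422, 0.906, 0.0], [0.001, -0.0, -1.0]]
contact_force: [-0.3, -0.4, -1.3]
gripper_width: 0.0211
finger_force: 49.4
```

```bash
python3 - <<'E'
from h import *
c=robot.capture("wrist"); cv2.imwrite("pics/w2.png",c["pixels"][:,:,::-1]); s=robot.sense(); print(s["tcp_pos"],s["gripper_width"],s["contact_force"])
b=robot.capture("scene"); a=b["pixels"][150:350,270:470,::-1]; cv2.imwrite("pics/s2.png",cv2.resize(a,None,fx=3,fy=3,interpolation=2))
E
```

```text
[ 0.50903868 -0.10148755  0.14877248] 0.020554448343257155 [-0.64612721  0.2085506  -0.64261935]
```

View pics/s2.png

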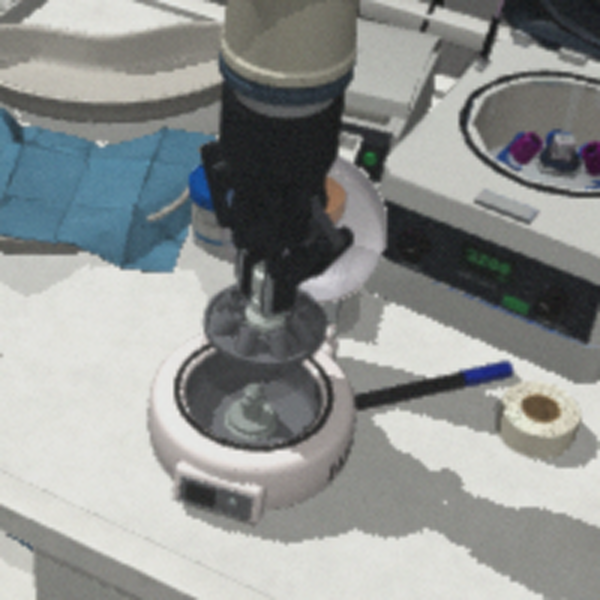

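View pics/w2.png

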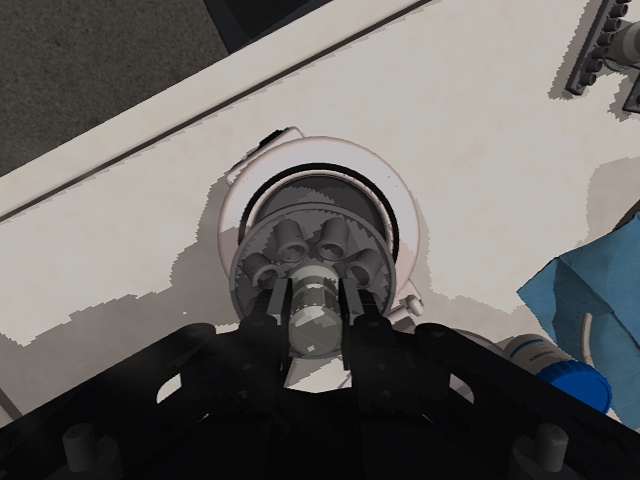

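The scene view shows the rotor held upright above the bowl, at crop (266,325), with the spindle at (254,390). The wrist view shows the knob centred between the pads at (315,310). I'll correct the position slightly and lower to just above the spindle tip.

Emit:
{"fn": "carry_out", "kwargs": {"series": [[[0.01, 0.025, 0, 0, 1], [0, 0, -0.2, 0, 1], [0, 0, -0.2, 0, 1], [0, 0, -0.13, 0, 1], [0, 0, 0, 0, 1]]]}}

```text
t: 6.5
tcp_pos: [0.5091, -0.0982, 0.0947]
orientation: [[-0.906, 0.423, -0.003], [0.423, 0.906, 0.001], [0.003, -0.001, -1.0]]
contact_force: [0.9, -0.1, -0.9]
gripper_width: 0.0206
finger_force: 49.4
```

```bash
python3 - <<'E'
from h import *
s=robot.sense(); print(s["tcp_pos"],s["contact_force"],s["wrist_torque"])
b=robot.capture("scene"); a=b["pixels"][190:310,300:420,::-1]; cv2.imwrite("pics/s3.png",cv2.resize(a,None,fx=5,fy=5,interpolation=2))
E
```

```text
[ 0.50914575 -0.09824011  0.09473219] [ 0.87052941 -0.10943284 -0.8835069 ] [-0.00043683  0.02616486  0.00843382]
```

View pics/s3.png

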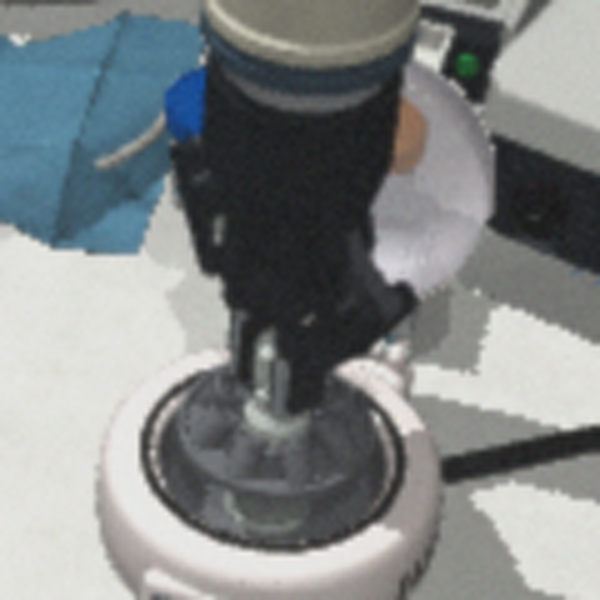

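The rotor sits concentrically over the bowl, at crop (275,440), just above the spindle. Next I'll lower it slowly while watching the force.

Emit:
{"fn": "carry_out", "kwargs": {"series": [[[0.01, -0.008, -0.02, 0, 1], [0, 0, -0.03, 0, 1], [0, 0, -0.03, 0, 1], [0, 0, -0.02, 0, 1], [0, 0, 0, 0, 1]]]}}

```text
t: 7.05
tcp_pos: [0.5112, -0.0991, 0.0861]
orientation: [[-0.907, 0.422, -0.0], [0.422, 0.907, 0.0], [0.0, -0.0, -1.0]]
contact_force: [0.2, -0.4, -1.0]
gripper_width: 0.0202
finger_force: 49.4
```

Emit:
{"fn": "carry_out", "kwargs": {"series": [[[0, 0, -0.02, 0, 1], [0, 0, -0.02, 0, 1], [0, 0, -0.02, 0, 1], [0, 0, -0.02, 0, 1], [0, 0, 0, 0, 1]]]}}

```text
t: 7.55
tcp_pos: [0.5104, -0.0987, 0.0778]
orientation: [[-0.906, 0.422, -0.002], [0.422, 0.906, 0.001], [0.002, -0.0, -1.0]]
contact_force: [-2.5, 2.3, -0.5]
gripper_width: 0.0204
finger_force: 49.5
```

Emit:
{"fn": "carry_out", "kwargs": {"series": [[[-0.005, 0.005, -0.01, 0, 1], [0, 0, -0.02, 0, 1], [0, 0, -0.01, 0, 1], [0, 0, 0, 0, 1], [0, 0, 0, 0, 1]]]}}

```text
t: 8.05
tcp_pos: [0.5106, -0.0985, 0.0744]
orientation: [[-0.907, 0.422, -0.0], [0.422, 0.907, 0.0], [0.0, -0.0, -1.0]]
contact_force: [-4.6, 3.8, 3.9]
gripper_width: 0.0205
finger_force: 50.2
```

Emit:
{"fn": "carry_out", "kwargs": {"series": [[[-0.01, 0.007, 0, 0, 1], [0, 0, -0.02, 0, 1], [0, 0, -0.02, 0, 1], [0, 0, -0.01, 0, 1], [0, 0, 0, 0, 1]]]}}

```text
t: 8.55
tcp_pos: [0.5099, -0.098, 0.0689]
orientation: [[-0.907, 0.422, 0.0], [0.422, 0.907, -0.0], [-0.0, -0.0, -1.0]]
contact_force: [0.3, -0.5, -2.6]
gripper_width: 0.0201
finger_force: 49.5
```

Emit:
{"fn": "carry_out", "kwargs": {"series": [[[0, 0, -0.02, 0, 1], [0, 0, -0.02, 0, 1], [0, 0, -0.02, 0, 1], [0, 0, -0.01, 0, 1], [0, 0, 0, 0, 1]]]}}

```text
t: 9.05
tcp_pos: [0.5096, -0.0978, 0.0619]
orientation: [[-0.907, 0.422, -0.001], [0.422, 0.907, 0.0], [0.0, -0.0, -1.0]]
contact_force: [-1.1, 0.3, -4.2]
gripper_width: 0.0205
finger_force: 49.3
```

Emit:
{"fn": "carry_out", "kwargs": {"series": [[[0, 0, -0.01, 0, 1], [0, 0, -0.005, 0, 1], [0, 0, 0, 0, 1], [0, 0, 0, 0, 1], [0, 0, 0, 0, 1]]]}}

```text
t: 9.55
tcp_pos: [0.5099, -0.098, 0.0614]
orientation: [[-0.907, 0.422, 0.0], [0.422, 0.907, -0.0], [-0.0, -0.0, -1.0]]
contact_force: [-3.4, 0.2, 6.8]
gripper_width: 0.0206
finger_force: 50.5
```

It's home: z stopped at the expected 0.0614 with about 7 N pushing back. I'll release and retreat.

Emit:
{"fn": "carry_out", "kwargs": {"series": [[[0, 0, 0.01, 0, -0.4], [0, 0, 0, 0, -0.4], [0, 0, 0, 0, -0.4], [0, 0, 0, 0, -0.4], [0, 0, 0, 0, -0.4]]]}}

```text
t: 10.05
tcp_pos: [0.5099, -0.0979, 0.0617]
orientation: [[-0.907, 0.422, 0.0], [0.422, 0.907, -0.0], [-0.0, 0.0, -1.0]]
contact_force: [0.7, -0.3, -0.9]
gripper_width: 0.0597
finger_force: 0.0
```

Emit:
{"fn": "carry_out", "kwargs": {"series": [[[0, 0, 0.1, 0, -0.4], [0, 0, 0.3, 0, -0.4], [0, 0, 0.4, 0, -0.4], [-0.3, 0, 0.4, 0, 1], [-0.4, 0, 0.2, 0, 1]]]}}

```text
t: 10.55
tcp_pos: [0.4418, -0.0983, 0.2055]
orientation: [[-0.907, 0.422, 0.006], [0.422, 0.907, -0.001], [-0.006, 0.001, -1.0]]
contact_force: [0.3, -1.5, 0.4]
gripper_width: 0.0313
finger_force: 0.0
```

Emit:
{"fn": "carry_out", "kwargs": {"series": [[[-0.4, 0, 0.4, 0, 1], [-0.4, 0, 0.4, 0, 1], [0, 0, 0, 0, 1], [0, 0, 0, 0, 1], [0, 0, 0, 0, 1]]]}}

```text
t: 11.05
tcp_pos: [0.3694, -0.0979, 0.2721]
orientation: [[-0.907, 0.422, -0.0], [0.422, 0.907, 0.0], [0.0, 0.0, -1.0]]
contact_force: [-0.4, -0.6, -0.5]
gripper_width: 0.0002
finger_force: 0.0
```

```bash
python3 - <<'E'
from h import *
s=robot.sense(); print(s["tcp_pos"],s["gripper_width"])
b=robot.capture("scene")["pixels"][150:310,290:440,::-1]; c=robot.capture("top")["pixels"][130:290,310:460,::-1]
cv2.imwrite("pics/c4.png",np.hstack([cv2.resize(x,(400,427),interpolation=2) for x in (b,c)]))
E
```

```text
[ 0.36941845 -0.09788982  0.27208495] 0.00023993117578815568
```

View pics/c4.png

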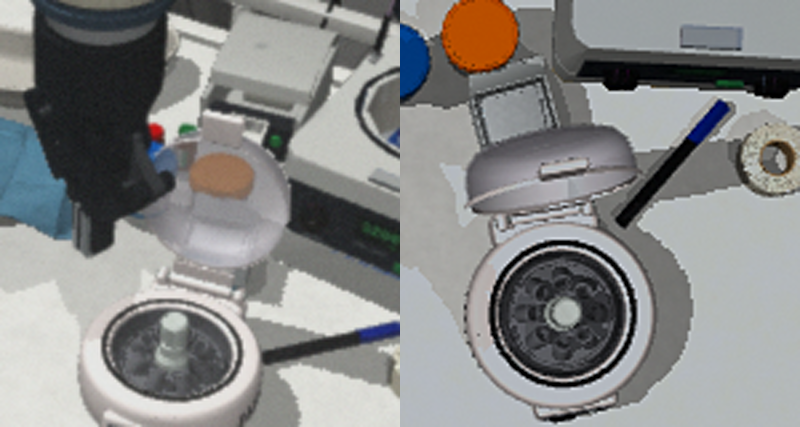

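Left half (scene): the rotor sits deep in the bowl with the knob up at (173,335), and the lid tab is at (222,128). Right half (top): the rotor is centred in the ring, and the tab is at (565,168).

```bash
python3 - <<'E'
from h import *
b=robot.capture("scene");c=robot.capture("top")
print(two(b,(290+222*.375,150+128*.3747),c,(310+165*.375,130+168*.3747)))
for z in(.21,.22,.225):print(ray(c,371.9,193,z))
yaw=np.radians(8.6);h=np.array([.51+.08*np.cos(yaw),-.0985+.08*np.sin(yaw),.057])
for q in(1.6,1.7,1.8):
  r=.166; p=h+r*np.array([-np.cos(q)*np.cos(yaw),-np.cos(q)*np.sin(yaw),np.sin(q)]);print(q,p,proj(c,p),proj(b,p))
E
```

```text
[ 0.60400609 -0.08586811  0.21467681]
[ 0.60477923 -0.08696628  0.21      ]
[ 0.60352293 -0.08579548  0.22      ]
[ 0.60289478 -0.08521007  0.225     ]
1.6 [ 0.59389313 -0.08581236  0.22292922] (np.float64(372.23553810636554), np.float64(198.14453287086707)) (np.float64(371.78680693536546), np.float64(197.20869934259366))
1.7 [ 0.61024822 -0.08333888  0.22161636] (np.float64(370.53878737348145), np.float64(189.18095158622407)) (np.float64(374.0171062560548), np.float64(193.37165375636118))
1.8 [ 0.626392   -0.08089737  0.21865871] (np.float64(368.7706777905376), np.float64(180.5055589492498)) (np.float64(376.091423129714), np.float64(190.31049220827313))
```

Emit:
{"fn": "carry_out", "kwargs": {"series": [[[0, 0, 0.3, 1, 1], [0.4, 0.03, 0, 1, 1], [0.4, 0.03, 0, 1, 1], [0.4, 0.03, 0, 1, 1], [0.4, 0.03, 0, 1, 1]]]}}

```text
t: 11.75
tcp_pos: [0.5309, -0.0856, 0.3013]
orientation: [[-0.996, -0.092, -0.002], [-0.092, 0.996, 0.0], [0.002, 0.0, -1.0]]
contact_force: [-0.0, -0.6, 0.5]
gripper_width: 0.0002
finger_force: 0.0
```

Emit:
{"fn": "carry_out", "kwargs": {"series": [[[0.4, 0.03, 0, 0.5, 1], [0.4, 0.03, 0, 0, 1], [0.4, 0.02, 0, 0, 1], [0, 0, 0, 0, 1], [0, 0, 0, 0, 1]]]}}

```text
t: 12.25
tcp_pos: [0.6493, -0.0776, 0.3002]
orientation: [[-0.99, -0.14, -0.003], [-0.14, 0.99, 0.0], [0.003, 0.001, -1.0]]
contact_force: [0.7, 0.4, -0.1]
gripper_width: 0.0003
finger_force: 0.0
```

```bash
python3 - <<'E'
from h import *
s=robot.sense(); print(s["tcp_pos"],s["orientation"][:,0])
yaw=np.radians(8.6)
for q in np.arange(1.8,-.01,-.1):
  r=np.interp(q,[0,.4,.8,1.2],[171,169,165,160])/1e3
  x=.08-r*np.cos(q)+.008*np.sin(q)+.011; z=.057+r*np.sin(q)+.008*np.cos(q)
  print(round(q,2),np.round([.51+x*np.cos(yaw),-.0983+x*np.sin(yaw),z],4))
E
```

```text
[ 0.64933892 -0.07759787  0.30020543] [-0.99010841 -0.14026369  0.00338195]
1.8 [ 0.6436 -0.0781  0.211 ]
1.7 [ 0.6282 -0.0804  0.2146]
1.6 [ 0.6125 -0.0828  0.2167]
1.5 [ 0.5967 -0.0852  0.2172]
1.4 [ 0.5809 -0.0876  0.216 ]
1.3 [ 0.5653 -0.0899  0.2133]
1.2 [ 0.55   -0.0922  0.209 ]
1.1 [ 0.5347 -0.0946  0.2043]
1.0 [ 0.5198 -0.0968  0.1981]
0.9 [ 0.5055 -0.099   0.1902]
0.8 [ 0.492  -0.101   0.1809]
0.7 [ 0.4795 -0.1029  0.1701]
0.6 [ 0.4682 -0.1046  0.1579]
0.5 [ 0.458  -0.1062  0.1446]
0.4 [ 0.4491 -0.1075  0.1302]
0.3 [ 0.4422 -0.1086  0.1147]
0.2 [ 0.4368 -0.1094  0.0986]
0.1 [ 0.433  -0.1099  0.082 ]
-0.0 [ 0.4309 -0.1103  0.065 ]
```

Emit:
{"fn": "carry_out", "kwargs": {"series": [[[0, 0, -0.3, 0, 1], [0, 0, -0.3, 0, 1], [0, 0, -0.28, 0, 1], [0, 0, 0, 0, 1], [0, 0, 0, 0, 1]]]}}

```text
t: 12.75
tcp_pos: [0.6485, -0.078, 0.2148]
orientation: [[-0.99, -0.14, -0.001], [-0.14, 0.99, 0.0], [0.001, 0.0, -1.0]]
contact_force: [-0.9, 0.5, 0.7]
gripper_width: -0.0001
finger_force: 0.0
```

Emit:
{"fn": "carry_out", "kwargs": {"series": [[[-0.1, -0.015, 0, 0, 1], [-0.1, -0.015, 0, 0, 1], [-0.1, -0.015, 0, 0, 1], [-0.1, -0.015, 0, 0, 1], [0, 0, 0, 0, 1]]]}}

```text
t: 13.25
tcp_pos: [0.6078, -0.0842, 0.2151]
orientation: [[-0.99, -0.139, 0.0], [-0.139, 0.99, -0.0], [-0.0, -0.0, -1.0]]
contact_force: [0.2, 0.4, -0.2]
gripper_width: 0.0001
finger_force: 0.0
```

Emit:
{"fn": "carry_out", "kwargs": {"series": [[[-0.1, -0.015, 0, 0, 1], [-0.1, -0.015, 0, 0, 1], [-0.1, -0.015, -0.01, 0, 1], [-0.12, -0.015, -0.01, 0, 1], [0, 0, 0, 0, 1]]]}}

```text
t: 13.75
tcp_pos: [0.565, -0.09, 0.2121]
orientation: [[-0.99, -0.139, -0.002], [-0.139, 0.99, 0.0], [0.002, 0.0, -1.0]]
contact_force: [1.0, 0.8, 0.1]
gripper_width: -0.0001
finger_force: 0.0
```

```bash
python3 - <<'E'
from h import *
b=robot.capture("scene")["pixels"][130:310,290:440,::-1]; c=robot.capture("top")["pixels"][130:310,310:460,::-1]
cv2.imwrite("pics/c5.png",np.hstack([cv2.resize(x,(400,480),interpolation=2) for x in (b,c)]))
E
```

```text
(no output)
```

View pics/c5.png

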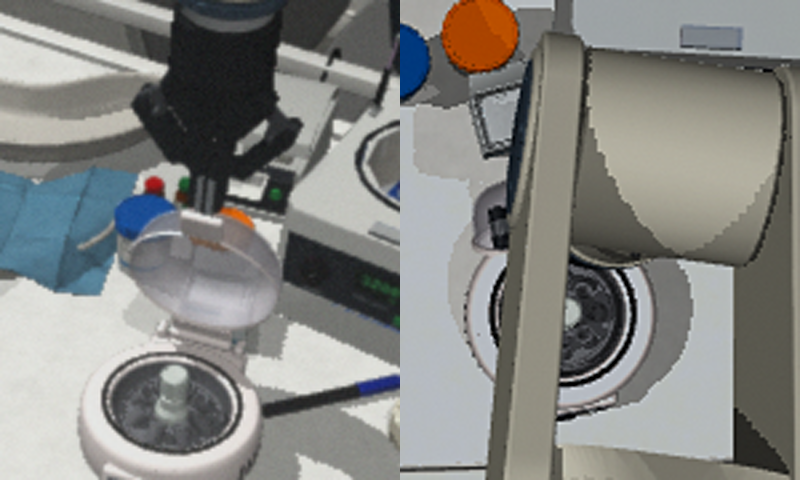

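The lid is moving. In the scene half the fingers sit behind the tab at (203,215), and the lid leans forward over the bowl. I'll follow the arc.

Emit:
{"fn": "carry_out", "kwargs": {"series": [[[-0.15, -0.022, -0.04, 0, 1], [-0.15, -0.022, -0.05, 0, 1], [-0.15, -0.022, -0.06, 0, 1], [-0.14, -0.022, -0.08, 0, 1], [-0.14, -0.02, -0.09, 0, 1]]]}}

```text
t: 14.35
tcp_pos: [0.4944, -0.1008, 0.1805]
orientation: [[-0.99, -0.14, 0.001], [-0.14, 0.99, -0.0], [-0.001, -0.0, -1.0]]
contact_force: [0.3, 0.7, 0.4]
gripper_width: -0.0001
finger_force: 0.3
```

Emit:
{"fn": "carry_out", "kwargs": {"series": [[[-0.12, -0.018, -0.11, 0, 1], [-0.11, -0.017, -0.12, 0, 1], [-0.1, -0.016, -0.13, 0, 1], [-0.09, -0.013, -0.14, 0, 1], [0, 0, 0, 0, 1]]]}}

```text
t: 14.85
tcp_pos: [0.4503, -0.1068, 0.1291]
orientation: [[-0.99, -0.139, -0.003], [-0.139, 0.99, 0.001], [0.003, 0.001, -1.0]]
contact_force: [1.0, 0.0, 0.2]
gripper_width: -0.0001
finger_force: 0.0
```

Emit:
{"fn": "carry_out", "kwargs": {"series": [[[-0.07, -0.01, -0.15, 0, 1], [-0.05, -0.01, -0.16, 0, 1], [-0.04, -0.005, -0.16, 0, 1], [-0.02, -0.005, -0.1, 0, 1], [0, 0, 0, 0, 1]]]}}

```text
t: 15.35
tcp_pos: [0.4339, -0.11, 0.0728]
orientation: [[-0.99, -0.14, -0.002], [-0.14, 0.99, 0.0], [0.002, 0.001, -1.0]]
contact_force: [0.2, 0.2, -0.1]
gripper_width: 0.0001
finger_force: 0.0
```

Emit:
{"fn": "carry_out", "kwargs": {"series": [[[0, 0, -0.04, 0, 1], [0, 0, -0.02, 0, 1], [0, 0, -0.02, 0, 1], [0, 0, 0, 0, 1], [0, 0, 0, 0, 1]]]}}

```text
t: 15.85
tcp_pos: [0.4342, -0.1101, 0.0656]
orientation: [[-0.99, -0.14, 0.0], [-0.14, 0.99, -0.0], [-0.0, -0.0, -1.0]]
contact_force: [-0.0, 0.4, -0.1]
gripper_width: 0.0003
finger_force: 0.0
```

Emit:
{"fn": "carry_out", "kwargs": {"series": [[[0, 0, -0.01, 0, 1], [0, 0, -0.01, 0, 1], [0, 0, 0, 0, 1], [0, 0, 0, 0, 1], [0, 0, 0, 0, 1]]]}}

```text
t: 16.35
tcp_pos: [0.4343, -0.1102, 0.0646]
orientation: [[-0.99, -0.14, 0.0], [-0.14, 0.99, -0.0], [-0.0, -0.0, -1.0]]
contact_force: [-4.6, 1.5, 20.0]
gripper_width: -0.0001
finger_force: 10.2
```

```bash
python3 - <<'E'
from h import *
print(robot.sense()["tcp_pos"],robot.sense()["contact_force"])
b=robot.capture("scene")["pixels"][180:330,290:440,::-1]; c=robot.capture("wrist")["pixels"][:,:,::-1]
cv2.imwrite("pics/c6.png",np.hstack([cv2.resize(b,(360,360),interpolation=2),cv2.resize(c,(440,360))]))
E
```

```text
[ 0.43434157 -0.11016148  0.06463806] [-4.60897025  1.45078381 20.02402848]
```

View pics/c6.png

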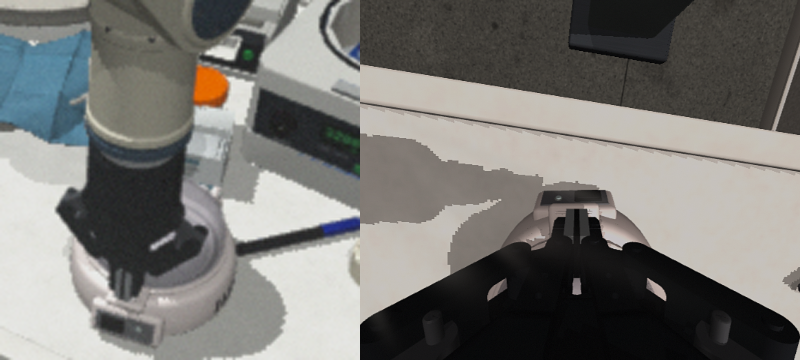

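The lid is flat on the deck and the tab is pressed with 20 N at z = 0.065, which is the shut height. I'll retreat upwards.

Emit:
{"fn": "carry_out", "kwargs": {"series": [[[0, 0, 0.05, 0, 1], [-0.1, 0, 0.3, 0, 1], [-0.2, 0, 0.4, 0, 1], [-0.2, 0, 0.4, 0, 1], [-0.2, 0, 0.3, 0, 1]]]}}

```text
t: 16.95
tcp_pos: [0.3637, -0.1101, 0.2106]
orientation: [[-0.99, -0.14, 0.001], [-0.14, 0.99, -0.0], [-0.001, -0.001, -1.0]]
contact_force: [0.8, -0.3, 0.2]
gripper_width: -0.0
finger_force: 0.0
```

Emit:
{"fn": "carry_out", "kwargs": {"series": [[[0, 0.4, 0, 0, 1], [0, 0.4, 0, 0, 1], [0, 0.4, 0, 0, 1], [0, 0, 0, 0, 1], [0, 0, 0, 0, 1]]]}}

```text
t: 17.45
tcp_pos: [0.364, 0.0105, 0.2086]
orientation: [[-0.99, -0.143, 0.0], [-0.143, 0.99, -0.0], [-0.0, -0.0, -1.0]]
contact_force: [-0.2, -0.1, 0.3]
gripper_width: 0.0001
finger_force: 0.0
```

```bash
python3 - <<'E'
from h import *
b=robot.capture("scene")["pixels"][180:330,290:440,::-1]; c=robot.capture("top")["pixels"][130:290,220:500,::-1]
cv2.imwrite("pics/c7.png",np.hstack([cv2.resize(b,(300,300),interpolation=2),cv2.resize(c,(490,300),interpolation=2)]))
E
```

```text
(no output)
```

View pics/c7.png

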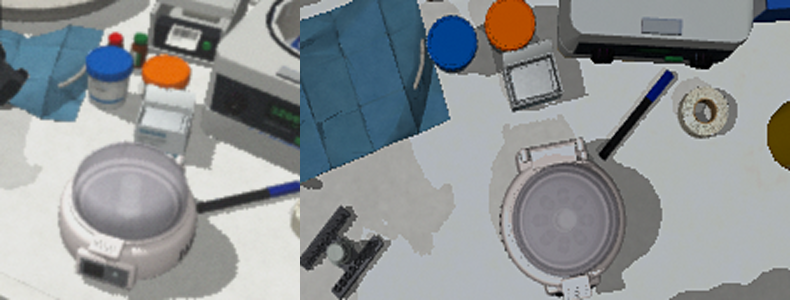

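The lid is flat shut, with the tab at (105,245) in the scene half and (575,287) in the top half. The rotor shows beneath it, and the marker, tape and strip rotor look undisturbed. I'm handing in.

```bash
python3 -c "
from station import robot
print(robot.job_done())"
```

```text
the job is handed in; nothing more can be done
None
```

I seated the tube rotor home on the spindle and closed the lid fully, without disturbing the other items, then handed the job in at about 17.5 s; no verdict was returned.

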